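# Fit the pump cassette and hold the tubing tensioner open

## Robot

A 7-joint arm with a two-finger parallel gripper is mounted at the origin on the work surface. World frame = base frame: x ahead of the robot, y to its left, z up, the work surface at z = 0. Lengths are in m, angles in rad, forces in N, time in s.
With the tool pointing down it reaches from about 0.425 to 0.925 m from the base axis. Payload 6.8 kg.
Tool frame: the origin (TCP) lies at the very end of the fingers, on their centre line; the grasp point (between the pads) lies 19 mm behind it; z points along the fingers, y is the line along which they close (so a half turn about z gives the same grasp; the last joint's range is limited). The gripper opens to 85 mm and grips with 20 to 120 N. Pads are 22 mm wide; open, the fingers measure 114 mm over their backs; the gripper's body (76 mm by 85 mm) begins 54 mm behind the grasp point. The pads swing forward as they close: fully open they stand 13 mm farther back than shut.
Start: joints at [1.044, 0.477, 0.022, 1.555, -0.011, 1.109, -0.083], TCP at [0.275, -0.617, 0.231] pointing down, gripper open.
Joint ranges: [-2.96, 2.96], [-0.34, 2.1], [-1.41, 1.46], [0.24, 2.44], [-1.37, 4.51], [0.17, 1.92], [-2.96, 2.96]. Speed limits (rad/s): [2.39, 2.39, 3.14, 3.14, 3.14, 3.14, 3.14].

## Interface

Orientations are given as a rotation vector (axis times angle).
In Python, from bench import get_obs, viewer, r gives the robot as it stands. The module is installed in compiled form; this text tells all that it offers.
- The arm moves only by the tool play_rows, never from a script. Its argument "commands" is a list that holds one entry, the list of rows, each a list of 5 numbers: the gripper's target within -1 to 1 (shut at 1, half-way at 0, fully open at -1), then the shift along the tool's x, y, z scaled (see below), then the turn about the tool's z scaled (see below). A call has 1 to 12 rows; each row is the pose to reach, as a shift and turn from the pose commanded when the call began, along the tool's axes at that moment; what a row does not reach only later rows make up. The controller multiplies each number of a shift by 0.2 m and each number of a turn by pi/2 rad. A row lasts 1/12 s, in which the tool goes at most 41.7 mm and 7.16 degrees, less where a joint would pass 70% of its speed; a pose out of reach is approached as far as the arm can. A call with a number of a shift or a turn outside -1 to 1 is refused whole. A call with a gripper value outside its range is refused whole. The fingers move at their own pace and stop on an object; "grip_force" is the grip in N (left out, the last holds). Time passes only in rows, so rows that repeat a pose let the fingers close. It gives the time, the measured TCP pose, the force, the opening and the grip force at its end, in the units of the state.
- get_obs(): the state, without advancing time (a new reading comes with each control period).
- viewer.grab_frame(name): name is "side" or "top"; returns a dict with "pixels" (420x560x3 uint8, red, green, blue), "fovy" (degrees; the focal length in pixels is half the picture's height over the tangent of half this angle, whatever the lens; pixels are square), "cx", "cy" (the principal point, pixels), "distortion" ([k1, k2, p1, p2, k3] as OpenCV has them; the pictures are not rectified), "world_to_cam" (4x4, takes a point from world to camera coordinates). Camera axes: x right, y up, looking along -z (the intrinsics and any distortion apply to the point x, -y, -z); pixel columns grow to the right and rows downward; lengths in m; the calibration is good to about 2 mm. A picture is of the moment at which its call begins. There is no depth.
- r.hand_in(): hands the job in; it is judged then, once.
Trained networks look in a picture, given as the dict that the camera call returned (one of the last four; its "shot" number tells which), for a name from the list of things; names that differ only in an ending like _2 or _b are one class to them, and where a whole thing is asked for, a point or a joint stands for the part that bears it (a point fixed in the world has none). Each returns a list of dicts, best first, with "score" (0 to 1); they miss things now and then, are a little off and sometimes report something else, mostly with a low value. They report only what shows in the picture. A call takes as long as a camera call. They do not tell look-alikes from the thing itself.
- viewer.trace(picture, thing): "pixels" (420x560 bool, what is visible of it) and "rect" ([left, top, right, bottom] in pixels, round what is visible of it).
The state is a dict: "clock": time; "joints": joint angles; "qvel": joint speeds; "tau": joint torques, N m; "tcp_pos": TCP position; "orientation": TCP orientation; "contact_force": force on the tool from outside, world axes, zero at the start; "moment": the same for the moment, N m; "grip_width": finger opening in m; "gripper_force": force on a finger pad.
Only numpy, scipy, OpenCV 4.12 (cv2) and the standard library are available. Lean on these libraries where they do the work, as an engineer would, in place of code of your own. Each camera call takes 0.05 s, during which the arm holds its last target. There are 200 camera calls.

## Task

Ready the tubing pump for threading: first slide the loose cassette, notched end leading, along the rail channel until it is fully home and both detents have clicked into its notches, and let go of it. Then push the sprung tensioner arm by its upright post, away from the rotor, past the click of its pawl and about a finger's breadth further, and finish while still holding it there with the gripper, not resting on the pawl. Leave the other things on the bench where they are.

Things in the scene. Friction and masses are not known exactly. Their poses are not given: they have to be found in the camera images.
- pump: Fixed tubing pump; grey deck plate 8 mm thick, x -165..200, y -135..200 mm in this frame; origin at table height, z up, x away from the robot (yaw within 0.3 rad). White housing 90 mm high over x 115..200, y -135..135. Rotor, 32 mm radius, 42 mm high, at x 50, y 55. On the right a rail channel along x, axis at y -70 mm; on the left the tensioner arm. Mm, heights above table.
- apron (a point): Point on the deck top (z 8 mm) on the channel axis, pump x -105, y -70 mm: a cassette set down with its origin here, its x along the pump's x, stands free of the lips before the channel mouth (115 mm wide at pump x -70, narrowing to 75 mm at x -30); then it slides 115 mm along +x to get home.
- channel_home (a point): Deck-top point at pump x 10, y -70, z 8 mm where the cassette's origin lies when fully home; axes of the pump. Channel: two aluminium walls 75 mm apart (x -30..60) whose lips overhang to 58 mm apart, lip underside 13 mm and top 17 mm above the deck; stop wall at x 60.5, 30 mm high. The cassette enters only from the -x end.
- detent_left (a joint): Sprung detent ball on the channel's left (+y) wall, 22 mm ahead (+x) of channel_home, 30 mm above the table (its block 38 mm high): 0 = sprung out (in the notch or the channel empty), about 0.003 m = pressed back by the cassette's side. 1.2 to 2.4 N of spring each; sliding past both takes roughly 5 to 15 N.
- detent_right (a joint): The same in the right (-y) wall.
- cassette: Loose grey cassette, 0.2 to 0.4 kg; origin under its centre, x towards its leading end, z up; on the table, leading end roughly away from the robot (yaw within 0.6 rad). Base flange 100 (x) x 70 x 10 mm high; body 100 x 48 mm up to 30 mm, leading corners rounded, an 11 mm upright notch in each long side 22 mm ahead of centre; grip fin 46 (x) x 14 (y) mm on top at the centre, height 30 to 66 mm.
- cassette_fin (a point): Middle of the grip fin, 48 mm above the cassette's underside; pinch it across y (14 mm).
- tension_arm (a joint): Steel tensioner arm on a vertical hinge; rad: 0 = sprung home by the rotor, grows as its post is pushed away from the rotor (clockwise from above, at first towards pump +y). 4.5 to 7 N at the post, up to 5 N more at the pawl (0.1 to 0.29). Pawl snaps out behind it at about 0.29; let back, it rests on the pawl at 0.32; hard stop 0.60. Hold it at over 0.37, best about 0.46.
- tension_hinge (a point): Hinge axis of the tensioner arm at deck height; pump x 85, y 115 mm; its axes are the pump's. The arm reaches from here towards pump -x when at 0; its flat bar lies 18 to 30 mm above the table.
- tension_post: Upright aluminium round post, 16 mm diameter, near the arm's free end, 110 mm from the hinge axis; origin at its foot, 30 mm above the table, top 83 mm above the table. A sleeve that turns freely on its pin as it is pushed. Push it here, on the side that faces the channel, with at least 40 mm above the table so as to pass over the pawl.
- post_mid (a point): Point on the post's axis 62 mm above the table.
- pawl (a joint): Sprung steel ratchet pawl beyond the arm's free end, tops out 30 mm above the table (its guide block 34 mm): 0 = sprung out, up to about 0.009 m while the arm's nose rides over it; back to 0 after the click.
- tip_box: Bystander: white pipette-tip box 90 x 70 x 50 mm, origin under its centre.
- vial: Bystander: amber vial, 24 mm diameter, 50 mm high, standing on the near edge of the pump deck between channel and tensioner.
- jar: Bystander: small amber jar, 44 mm diameter, 60 mm high, near the robot between pump and cassette.
- reagent: Bystander: reagent bottle with red cap, 72 mm diameter, 160 mm high, on the right.
- flask: Bystander: conical glass flask, 72 mm foot, 108 mm high, on the right.
- timer: Bystander: flat white timer 70 x 60 x 20 mm on the left.
- tube_rack: Bystander: white tube rack 60 x 160 mm with capped tubes, 92 mm high, on the left.
Not all that is in view belongs to the job. What is shaped like the cassette but green, pink or turquoise is not meant.

How it is judged:
By the outcome, as a careful person would: the job done as asked, in the order asked, and still so for the second after the job is handed in, while the arm keeps its last pose, push and grip.
It also fails if it takes over 56 s, if anything falls off the work surface, if the arm or the gripper's body presses on something with over 40 N, if the wrist force passes 120 N, or if a joint passes its speed limit or range.

## Working session

There is one attempt and no reset: what is moved stays moved. The work goes in short steps, Python scripts to look and compute and a tool call to move; the robot and the scene stay as the last step left them, time stands still between calls to the robot, and variables do not carry over. Pictures are saved under pics/ and viewed, at most 10 in all, crops included, and the job is handed in when it is done.

Besides the shell and the picture viewer there is one more tool, called after "Request:" by a JSON object that holds its "method" and its "body", one argument or row to a line. play_rows: Moves the arm, as the interface text tells. Shifts and turns lie within -1 to 1; 1 stands for 0.2 m of shift or pi/2 rad of turn. Its arguments: {"type":"object","properties":{"commands":{"type":"array","items":{"type":"array","items":{"type":"array","items":{"type":"number","minimum":-1,"maximum":1}}}},"grip_force":{"type":"number"}},"required":["commands"]}

```bash
mkdir -p pics
cat > h.py <<'E'
import numpy as np, cv2
from bench import get_obs, viewer, r
from scipy.spatial.transform import Rotation as R
def K(f):
    F=210/np.tan(np.radians(f["fovy"])/2); return np.array([[F,0,f["cx"]],[0,F,f["cy"]],[0,0,1.]])
S=np.diag([1,-1,-1.])
def proj(f,P):
    M=np.array(f["world_to_cam"]); c=(np.atleast_2d(P)@M[:3,:3].T+M[:3,3])@S
    return cv2.projectPoints(c,np.zeros(3),np.zeros(3),K(f),np.array(f["distortion"],float))[0][:,0]
def back(f,uv,z):
    M=np.array(f["world_to_cam"]); n=cv2.undistortPoints(np.array(uv,float).reshape(-1,1,2),K(f),np.array(f["distortion"],float))[:,0]
    d=np.c_[n,np.ones(len(n))]@S@M[:3,:3]; o=-M[:3,:3].T@M[:3,3]
    return o+d*((z-o[2])/d[:,2])[:,None]
def save(f,n): cv2.imwrite("pics/"+n+".png",f["pixels"][:,:,::-1])
E
python3 - <<'E'
from h import *
for n in("top","side"):
    f=viewer.grab_frame(n); save(f,n+"0"); print(n,f["shot"],f["fovy"])
    for t in("cassette","cassette_fin","pump","tension_post","vial","jar","detent_left"):
        for d in viewer.trace(f,t)[:3]:
            m=d["pixels"]; ys,xs=np.nonzero(m)
            print(t,round(d["score"],2),np.round(d["rect"]),len(xs), np.round([xs.mean(),ys.mean()],1) if len(xs) else "")
o=get_obs(); print(o)
E
```

```text
top 1 50.66389223160304
cassette 0.97 [351. 125. 384. 158.] 694 [369.2 140.7]
cassette 0.96 [304. 192. 338. 225.] 711 [318.  206.2]
cassette 0.88 [350. 172. 377. 204.] 746 [363.6 189. ]
cassette_fin 0.93 [310. 132. 338. 167.] 655 [323.6 147.3]
cassette_fin 0.92 [350. 125. 387. 159.] 697 [369.1 141.1]
cassette_fin 0.74 [354. 172. 373. 207.] 749 [363.2 188.8]
pump 0.94 [155. 135. 272. 268.] 13084 [214.  201.4]
tension_post 0.6 [182. 213. 189. 222.] 36 [184.6 217.8]
jar 0.5 [320. 273. 337. 286.] 174 [327.7 277.4]
detent_left 0.47 [181. 217. 188. 222.] 43 [184.6 218.1]
side 2 47.25190461558468
cassette 0.95 [279. 141. 318. 169.] 740 [297.6 153.6]
cassette 0.69 [276. 174. 317. 206.] 771 [295.7 190.7]
cassette 0.58 [241. 118. 273. 147.] 596 [256.8 134. ]
cassette_fin 0.9 [240. 120. 278. 153.] 678 [256.6 134.5]
cassette_fin 0.71 [228. 151. 258. 176.] 718 [242.3 165.8]
cassette_fin 0.67 [282. 138. 317. 168.] 704 [297.8 153.4]
pump 0.85 [153. 196. 326. 357.] 17030 [238.5 278.9]
pump 0.22 [199. 287. 257. 310.] 596 [228.1 297.3]
tension_post 0.65 [240. 293. 250. 305.] 58 [246.7 299.1]
tension_p
[... 362 characters left out ...]

{'clock': 0.8, 'joints': array([ 1.04387212,  0.47697072,  0.02239838,  1.55538538, -0.01149454,
        1.10929054, -0.08308857]), 'qvel': array([-0.00064965, -0.00065429,  0.0007229 ,  0.00078526, -0.00060345,
        0.00065961,  0.00098708]), 'tau': array([-1.72282696e-03, -5.96271837e+01,  1.60595756e+00, -2.81538498e+01,
        1.25462736e-02,  1.48129195e-03, -1.31955690e-05]), 'tcp_pos': array([ 0.27453196, -0.61668182,  0.23133371]), 'orientation': array([3.07289404e+00, 6.53066688e-01, 4.90640620e-05]), 'contact_force': array([ 0.91178607, -0.4008562 ,  0.27203683]), 'moment': array([-0.00258353,  0.02612236, -0.02290901]), 'gripper_force': 0.0, 'grip_width': 0.08557500291920868}
```

Run:
```python
import cv2
a=cv2.imread("pics/top0.png")[100:310,130:410]; cv2.imwrite("pics/top0c.png",cv2.resize(a,(800,600),interpolation=cv2.INTER_CUBIC))
a=cv2.imread("pics/side0.png")[80:365,130:510]; cv2.imwrite("pics/side0c.png",cv2.resize(a,(800,600),interpolation=cv2.INTER_CUBIC))
```

```text
(no output)
```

View pics/top0c.png

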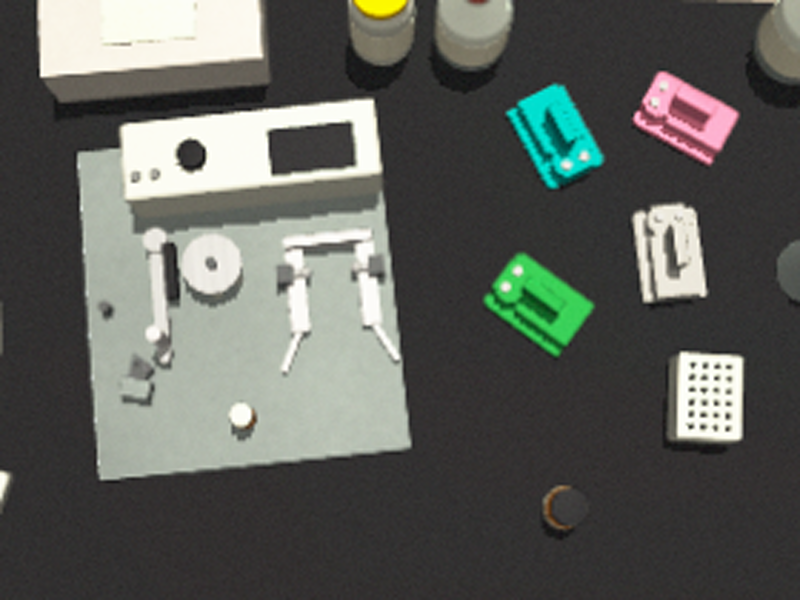

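View pics/side0c.png

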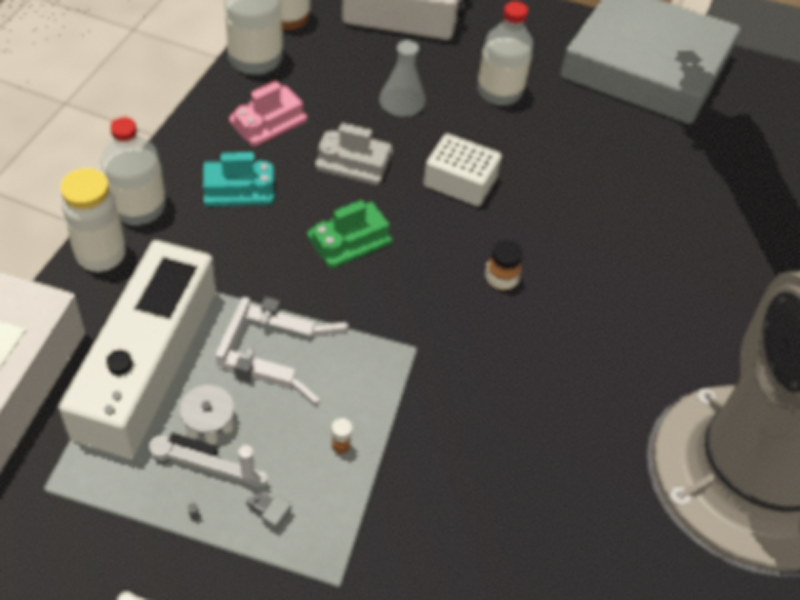

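The top crop shows the grey cassette at about (670,253), i.e. (364,189) in the full frame, with its dotted/rounded end pointing up (away from the robot). The pump is on the left, with the post top at crop (154,333) and the rotor at (211,264). The side view agrees, with the cassette at crop (353,155) and the post top at (247,455).

```bash
cat > fit.py <<'E'
from h import *
from scipy.optimize import minimize, least_squares
def T(p,P):
    c,s=np.cos(p[2]),np.sin(p[2]); P=np.atleast_2d(P).astype(float)/1000
    return np.c_[p[0]+c*P[:,0]-s*P[:,1],p[1]+s*P[:,0]+c*P[:,1],P[:,2]]
def box(x0,x1,y0,y1,z0,z1): return np.array([[x,y,z] for x in(x0,x1) for y in(y0,y1) for z in(z0,z1)])
CB=[box(-50,50,-35,35,0,10),box(-50,50,-24,24,0,30),box(-23,23,-7,7,30,66)]
def fitcass(fm,p0,z=0):
    def cost(p):
        s=0
        for f,m in fm:
            im=np.zeros((420*4,560*4),np.uint8)
            for b in CB:
                h=cv2.convexHull(((proj(f,T(p,b+[0,0,z]))+.5)*4*16).astype(np.int32)); cv2.fillConvexPoly(im,h,255,shift=4)
            a=cv2.resize(im,(560,420),interpolation=cv2.INTER_AREA)/255.
            s+=np.abs(a-m).sum()/m.sum()
        return s
    q=minimize(cost,p0,method="Nelder-Mead",options=dict(initial_simplex=np.array(p0)+np.array([[0,0,0],[.02,0,0],[0,.02,0],[0,0,.2]]),xatol=1e-4,fatol=1e-4))
    return q.x,q.fun
E
cat > m.py <<'E'
from fit import *
ft=viewer.grab_frame("top"); fs=viewer.grab_frame("side")
def pick(f,u):
    for d in viewer.trace(f,"cassette")+viewer.trace(f,"cassette_fin"):
        m=d["pixels"]; ys,xs=np.nonzero(m)
        if len(xs) and np.hypot(xs.mean()-u[0],ys.mean()-u[1])<8: return m
mt=pick(ft,(364,189)); ms=pick(fs,(297,153))
p0=back(ft,[[364,189]],.02)[0]
for fm in([(ft,mt)],[(fs,ms)],[(ft,mt),(fs,ms)]): print("cass",*[np.round(v,4) for v in fitcass(fm,[p0[0],p0[1],0.])])
t=np.array([[100,480],[410,448],[78,152],[211,264],[154,333]])/2.857+[130,100]-.3
s=np.array([[340,585],[416,347],[45,490],[206,406],[247,455]])/2.105+[130,80]-.3
W=np.array([[-165,200,8],[-165,-135,8],[200,200,8],[50,55,42],[-25,115,83]])
ht=np.array([[120,125],[374,100]])/2.857+[130,100]-.3; HW=np.array([[200,135,90],[200,-135,90]])
def res(p,which="ts"):
    o=[]
    if "t" in which: o+=[proj(ft,T(p,W))-t,proj(ft,T(p,HW))-ht]
    if "s" in which: o+=[proj(fs,T(p,W))-s]
    return np.concatenate(o).ravel()
c=back(ft,[t[3]],.042)[0]
for w in("t","s","ts"):
    q=least_squares(res,[c[0],c[1],0],args=(w,),loss="soft_l1"); print("pump",np.round(q.x,4)); 
print(np.round(q.fun.reshape(-1,2),1).tolist())
p=q.x
for n,P in dict(apron=[-105,-70,8],home=[10,-70,8],post=[-25,115,62],hinge=[85,115,8]).items(): print(n,np.round(T(p,P),4))
for z,u in((.05,(242/2.857+130,415/2.857+100)),(.06,(568/2.857+130,505/2.857+100))): print(np.round(back(ft,[u],z),3))
E
python3 m.py
```

```text
cass [ 0.6404 -0.2706  0.097 ] 0.0701
cass [ 0.6424 -0.2679  0.1106] 0.0686
cass [ 0.6422 -0.2697  0.1001] 0.166
pump [0.5712 0.1634 0.1209]
pump [0.574  0.1661 0.1281]
pump [0.5725 0.1646 0.1225]
[[-0.9, 0.2], [0.1, 0.0], [-0.7, -0.2], [-0.0, -0.4], [-0.4, -0.2], [-0.7, -0.9], [-0.1, -1.6], [0.6, 0.2], [1.1, -0.0], [0.1, -0.9], [1.1, 0.5], [0.2, -2.1]]
apron [[0.4769 0.0822 0.008 ]]
home [[0.591  0.0963 0.008 ]]
post [[0.5336 0.2756 0.062 ]]
hinge [[0.6428 0.2891 0.008 ]]
[[0.453 0.184 0.05 ]]
[[ 0.366 -0.152  0.06 ]]
```

```bash
cat > go.py <<'E'
from h import *
import sys
def go(x,y,z,yaw):
    o=get_obs(); A=R.from_rotvec(o["orientation"]); M=A.as_matrix()
    d=M.T@(np.array([x,y,z])-o["tcp_pos"]); cy=np.arctan2(M[1,0],M[0,0])
    print("clk",round(o["clock"],2),"tcp",np.round(o["tcp_pos"],4),"yaw",round(cy,4),"tilt",np.round(M[:,2],3),"F",np.round(o["contact_force"],1),"w",round(o["grip_width"],4))
    print("shift",np.round(d/.2,4),"turn",round((cy-yaw)/(np.pi/2),4))
if __name__=="__main__": go(*map(float,sys.argv[1:]))
E
python3 go.py .642 -.2697 .231 .10
```

```text
clk 1.1 tcp [ 0.2745 -0.6167  0.2313] yaw 0.4188 tilt [ 0.  0. -1.] F [ 0.3 -0.7 -0.2] w 0.0851
shift [ 2.3841e+00 -8.3770e-01  1.6000e-03] turn 0.2029
```

Request:
{"method": "play_rows", "body": {
  "commands": [
    [[-0.3,1,-0.35,0,0],[-0.3,1,-0.35,0,0],[-0.3,1,-0.35,0,0],[-0.3,1,-0.35,0,0],[-0.3,1,-0.35,0,0],[-0.3,1,-0.35,0,0]]
  ],
  "grip_force": 40
}}

```text
clock: 1.6
tcp_pos: [0.4372, -0.4632, 0.2315]
orientation: [-3.066, -0.671, -0.008]
contact_force: [2.0, 1.7, -0.0]
grip_width: 0.0556
gripper_force: 0.0
```

Request:
{"method": "play_rows", "body": {
  "commands": [
    [[-0.3,1,-0.35,0,0.1],[-0.3,1,-0.35,0,0.203],[-0.3,1,-0.35,0,0.203],[-0.3,1,-0.35,0,0.203],[-0.3,1,-0.35,0,0.203],[-0.3,1,-0.35,0,0.203]]
  ]
}}

```text
clock: 2.1
tcp_pos: [0.59, -0.3166, 0.2312]
orientation: [-3.132, -0.175, -0.007]
contact_force: [1.4, 2.3, 0.1]
grip_width: 0.0553
gripper_force: 0.0
```

```bash
python3 go.py .642 -.2697 .10 .10
```

```text
clk 2.1 tcp [ 0.59   -0.3166  0.2312] yaw 0.1119 tilt [ 0.004  0.005 -1.   ] F [1.4 2.3 0.1] w 0.0553
shift [ 0.2816 -0.2008  0.6582] turn 0.0076
```

Request:
{"method": "play_rows", "body": {
  "commands": [
    [[-0.3,0.28,-0.2,0.2,0],[-0.3,0.28,-0.2,0.4,0],[-0.3,0.28,-0.2,0.65,0],[-0.3,0.28,-0.2,0.65,0],[-0.3,0.28,-0.2,0.65,0],[-0.3,0.28,-0.2,0.65,0]]
  ]
}}

```text
clock: 2.6
tcp_pos: [0.6335, -0.2805, 0.0999]
orientation: [-3.136, -0.157, 0.006]
contact_force: [-0.6, -0.6, 0.9]
grip_width: 0.0554
gripper_force: 0.0
```

```bash
python3 go.py .642 -.2697 .036 .10
```

```text
clk 2.6 tcp [ 0.6335 -0.2805  0.0999] yaw 0.1003 tilt [-0.004  0.001 -1.   ] F [-0.6 -0.6  0.9] w 0.0554
shift [ 0.049  -0.049   0.3192] turn 0.0002
```

Request:
{"method": "play_rows", "body": {
  "commands": [
    [[-0.3,0.05,-0.05,0,0],[-0.3,0.05,-0.05,0.15,0],[-0.3,0.05,-0.05,0.32,0],[-0.3,0.05,-0.05,0.32,0],[-0.3,0.05,-0.05,0.32,0]]
  ]
}}

```text
clock: 3.02
tcp_pos: [0.644, -0.2698, 0.0385]
orientation: [-3.138, -0.156, 0.0]
contact_force: [-1.1, 0.3, 0.1]
grip_width: 0.0554
gripper_force: 0.0
```

```bash
python3 go.py .642 -.2697 .036 .10
python3 - <<'E'
from h import *
f=viewer.grab_frame("side"); a=f["pixels"][100:220,220:380,::-1]; b=viewer.grab_frame("top")["pixels"][130:250,290:450,::-1]
cv2.imwrite("pics/g1.png",cv2.resize(np.hstack([a,b]),(800,300),interpolation=cv2.INTER_CUBIC))
E
```

```text
clk 3.02 tcp [ 0.644  -0.2698  0.0385] yaw 0.0995 tilt [-0.  0. -1.] F [-1.1  0.3  0.1] w 0.0554
shift [-0.0097 -0.0017  0.0126] turn -0.0003
```

View pics/g1.png

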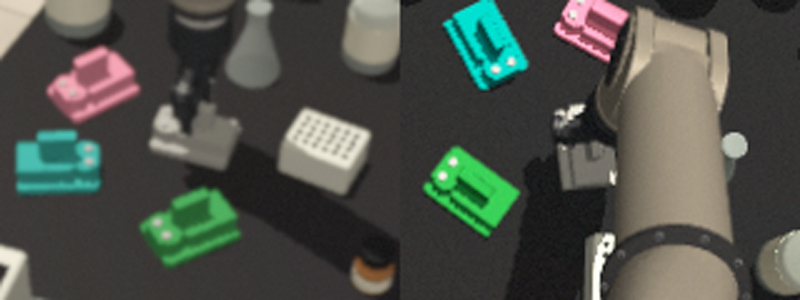

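The side panel shows the gripper straddling the grey cassette's fin at about (190,105), with its neighbours untouched. I'll close and lift.

Request:
{"method": "play_rows", "body": {
  "commands": [
    [[1,0,0,0,0],[1,0,0,0,0],[1,0,0,0,0],[1,0,0,0,0],[1,0,0,0,0],[1,0,0,0,0],[1,0,0,-0.15,0],[1,0,0,-0.3,0],[1,0,0,-0.45,0],[1,0,0,-0.45,0]]
  ],
  "grip_force": 60
}}

```text
clock: 3.95
tcp_pos: [0.6472, -0.2712, 0.134]
orientation: [3.134, 0.156, 0.014]
contact_force: [1.8, -0.8, -1.1]
grip_width: 0.013
gripper_force: 59.4
```

```bash
python3 go.py .477 .082 .13 .1225
```

```text
clk 3.95 tcp [ 0.6472 -0.2712  0.134 ] yaw 0.0995 tilt [ 0.009 -0.003 -1.   ] F [ 1.8 -0.8 -1.1] w 0.013
shift [-0.6713 -1.8418  0.0065] turn -0.0146
```

Request:
{"method": "play_rows", "body": {
  "commands": [
    [[1,-0.06,-0.15,0,0],[1,-0.13,-0.33,0,0],[1,-0.2,-0.52,0,0],[1,-0.27,-0.7,0,0],[1,-0.335,-0.92,0,-0.015],[1,-0.335,-0.92,0,-0.015],[1,-0.335,-0.92,0,-0.015]]
  ]
}}

```text
clock: 4.53
tcp_pos: [0.5572, -0.0894, 0.1268]
orientation: [-3.133, -0.203, 0.003]
contact_force: [0.0, -0.6, -2.4]
grip_width: 0.0128
gripper_force: 59.6
```

Request:
{"method": "play_rows", "body": {
  "commands": [
    [[1,-0.06,-0.15,0,0],[1,-0.13,-0.33,0,0],[1,-0.2,-0.52,0,0],[1,-0.27,-0.7,0,0],[1,-0.32,-0.85,0,0],[1,-0.34,-0.92,0,0],[1,-0.34,-0.92,0,0]]
  ]
}}

```text
clock: 5.12
tcp_pos: [0.4674, 0.0839, 0.1271]
orientation: [-3.134, -0.201, 0.001]
contact_force: [-0.6, -0.5, -2.2]
grip_width: 0.013
gripper_force: 59.7
```

```bash
python3 go.py .477 .082 .07 .1225
```

```text
clk 5.12 tcp [0.4674 0.0839 0.1271] yaw 0.1282 tilt [-0.001  0.001 -1.   ] F [-0.6 -0.5 -2.2] w 0.013
shift [0.0466 0.0157 0.2855] turn 0.0036
```

Request:
{"method": "play_rows", "body": {
  "commands": [
    [[1,0.046,0.016,0.1,0.004],[1,0.046,0.016,0.2,0.004],[1,0.046,0.016,0.34,0.004],[1,0.046,0.016,0.34,0.004],[1,0.046,0.016,0.34,0.004]]
  ]
}}

```text
clock: 5.53
tcp_pos: [0.4774, 0.077, 0.0583]
orientation: [3.135, 0.181, -0.006]
contact_force: [0.2, -0.3, -1.2]
grip_width: 0.013
gripper_force: 59.6
```

```bash
python3 go.py .477 .082 .0465 .1225
cat > look.py <<'E'
from fit import *
import sys
zb=float(sys.argv[1]); p0=list(map(float,sys.argv[2:5]))
pp=[.5725,.1646,.1225]
out=[]
for n in("top","side"):
    f=viewer.grab_frame(n); im=f["pixels"][:,:,::-1].copy()
    for t in("cassette",):
        for d in viewer.trace(f,t)[:3]: print(n,t,round(d["score"],2),np.round(d["rect"]))
    c=proj(f,T(p0,[0,0,30]))[0].astype(int); s=5
    x0,y0=c[0]-40,c[1]-45
    b=cv2.resize(im[y0:y0+90,x0:x0+80],None,fx=s,fy=s,interpolation=cv2.INTER_CUBIC)
    def dr(p,P,col): cv2.polylines(b,[(((proj(f,T(p,P))+.5-[x0,y0])*s)).astype(np.int32)],True,col,1)
    for z in(0,10): dr(p0,[[-50,-35,z+zb],[50,-35,z+zb],[50,35,z+zb],[-50,35,z+zb]],(0,0,255))
    dr(p0,[[-50,-24,30+zb],[50,-24,30+zb],[50,24,30+zb],[-50,24,30+zb]],(0,255,255))
    for sg in(1,-1): dr(pp,[[-30,-70+sg*29,25],[60,-70+sg*29,25]],(0,255,0))
    out.append(b)
cv2.imwrite("pics/"+sys.argv[5]+".png",np.hstack(out))
E
python3 look.py 20 .475 .082 .1225 a1
```

```text
clk 5.53 tcp [0.4774 0.077  0.0583] yaw 0.1151 tilt [-0.004 -0.002 -1.   ] F [ 0.2 -0.3 -1.2] w 0.013
shift [ 0.001  -0.025   0.0588] turn -0.0047
top cassette 0.84 [302. 192. 337. 228.]
top cassette 0.7 [353. 125. 384. 158.]
top cassette 0.67 [313. 130. 339. 166.]
side cassette 0.98 [281. 241. 322. 272.]
side cassette 0.8 [242. 120. 275. 147.]
side cassette 0.67 [227. 151. 259. 176.]
```

View pics/a1.png

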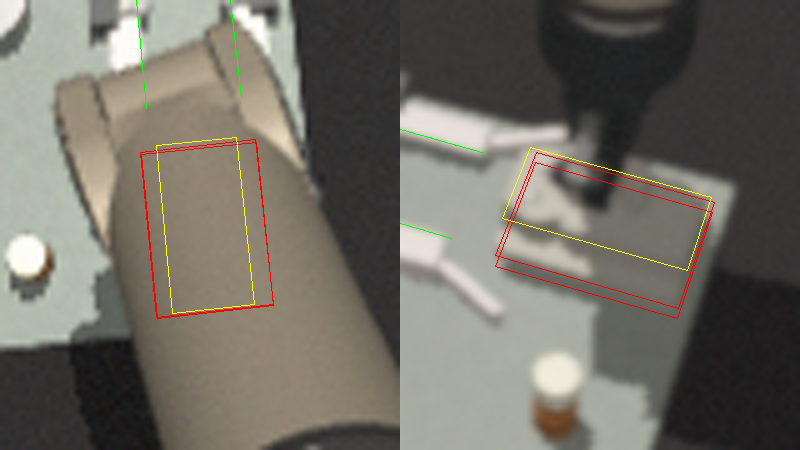

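Request:
{"method": "play_rows", "body": {
  "commands": [
    [[1,0,-0.025,0,-0.005],[1,0,-0.025,0.02,-0.005],[1,0,-0.025,0.04,-0.005],[1,0,-0.025,0.055,-0.005],[1,0,-0.025,0.055,-0.005],[1,0,-0.025,0.055,-0.005]]
  ]
}}

```text
clock: 6.23
tcp_pos: [0.4772, 0.0836, 0.048]
orientation: [3.135, 0.196, -0.001]
contact_force: [-0.3, -0.0, -2.2]
grip_width: 0.0131
gripper_force: 59.8
```

```bash
python3 go.py .477 .082 .0465 .1225
cat > fc.py <<'E'
from fit import *
import sys
f=viewer.grab_frame("side"); p0=list(map(float,sys.argv[1:4])); zb=float(sys.argv[4])
c=proj(f,T(p0,[0,0,25]))[0]
for d in viewer.trace(f,"cassette"):
    ys,xs=np.nonzero(d["pixels"])
    if len(xs) and np.hypot(xs.mean()-c[0],ys.mean()-c[1])<12:
        cb=CB; 
        import fit; fit.CB=CB[:2]
        print(len(xs),*fitcass([(f,d["pixels"])],p0,zb)); break
E
python3 fc.py .477 .082 .1225 8
```

```text
clk 6.23 tcp [0.4772 0.0836 0.048 ] yaw 0.1251 tilt [-0.001 -0.    -1.   ] F [-0.3 -0.  -2.2] w 0.0131
shift [-0.0019  0.008   0.0074] turn 0.0017
838 [0.47821453 0.0844184  0.14673991] 0.21148860498853478
```

Request:
{"method": "play_rows", "body": {
  "commands": [
    [[1,0,0.006,0.007,0.002],[1,0,0.006,0.007,0.002],[1,0.05,0.006,0.007,0.002],[1,0.1,0.006,0.007,0.002],[1,0.15,0.006,0.007,0.002],[1,0.2,0.006,0.007,0.002],[1,0.25,0.006,0.007,0.002],[1,0.3,0.006,0.007,0.002],[1,0.3,0.006,0.007,0.002]]
  ]
}}

```text
clock: 7.08
tcp_pos: [0.5398, 0.0905, 0.0471]
orientation: [-3.135, -0.191, -0.004]
contact_force: [1.3, -0.2, -2.5]
grip_width: 0.0131
gripper_force: 59.8
```

```bash
python3 go.py .593 .0963 .0465 .1225;python3 look.py 8 .535 .0895 .1225 a2
```

```text
clk 7.08 tcp [0.5398 0.0905 0.0471] yaw 0.1214 tilt [ 0.002  0.001 -1.   ] F [ 1.3 -0.2 -2.5] w 0.0131
shift [0.2674 0.0032 0.0035] turn -0.0007
top cassette 0.69 [303. 191. 340. 225.]
top cassette 0.67 [313. 127. 342. 168.]
top cassette 0.65 [352. 126. 386. 158.]
side cassette 0.94 [226. 148. 259. 176.]
side cassette 0.82 [259. 236. 298. 271.]
side cassette 0.77 [293. 178. 319. 202.]
```

View pics/a2.png

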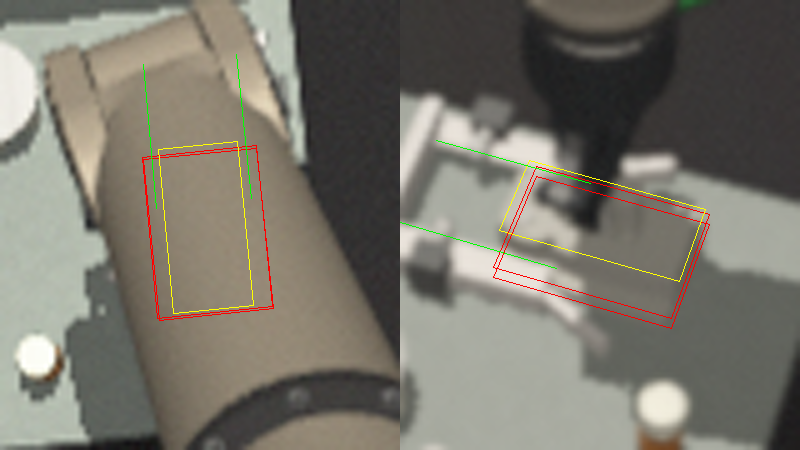

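Request:
{"method": "play_rows", "body": {
  "commands": [
    [[1,0.04,0.002,0.004,0],[1,0.08,0.002,0.004,0],[1,0.12,0.002,0.004,0],[1,0.16,0.002,0.004,0],[1,0.2,0.002,0.004,0],[1,0.22,0.002,0.004,0],[1,0.22,0.002,0.004,0]]
  ]
}}

```text
clock: 7.87
tcp_pos: [0.5741, 0.0941, 0.0472]
orientation: [3.133, 0.191, -0.022]
contact_force: [-24.5, -2.7, 31.7]
grip_width: 0.0129
gripper_force: 64.9
```

```bash
python3 go.py .593 .0963 .0465 .1225
```

```text
clk 7.87 tcp [0.5741 0.0941 0.0472] yaw 0.1221 tilt [-0.014 -0.003 -1.   ] F [-24.5  -2.7  31.7] w 0.0129
shift [0.0951 0.0006 0.0021] turn -0.0003
```

Request:
{"method": "play_rows", "body": {
  "commands": [
    [[1,0.0,0,-0.005,0],[1,0.0,0,-0.007,0],[1,0.0,0,-0.007,0]]
  ]
}}

```text
clock: 8.12
tcp_pos: [0.5765, 0.0943, 0.0472]
orientation: [3.134, 0.192, -0.013]
contact_force: [-11.2, -1.7, 9.3]
grip_width: 0.0129
gripper_force: 61.4
```

```bash
python3 go.py .593 .0963 .0465 .1225;python3 look.py 8 .573 .0940 .1225 a3
```

```text
clk 8.12 tcp [0.5765 0.0943 0.0472] yaw 0.1223 tilt [-0.008 -0.002 -1.   ] F [-11.2  -1.7   9.3] w 0.0129
shift [0.0832 0.0004 0.0029] turn -0.0001
top cassette 0.75 [303. 189. 342. 228.]
top cassette 0.71 [312. 126. 338. 167.]
top cassette 0.6 [352. 125. 387. 156.]
side cassette 0.85 [225. 150. 246. 178.]
side cassette 0.81 [250. 236. 286. 266.]
side cassette 0.55 [275. 176. 318. 206.]
```

View pics/a3.png

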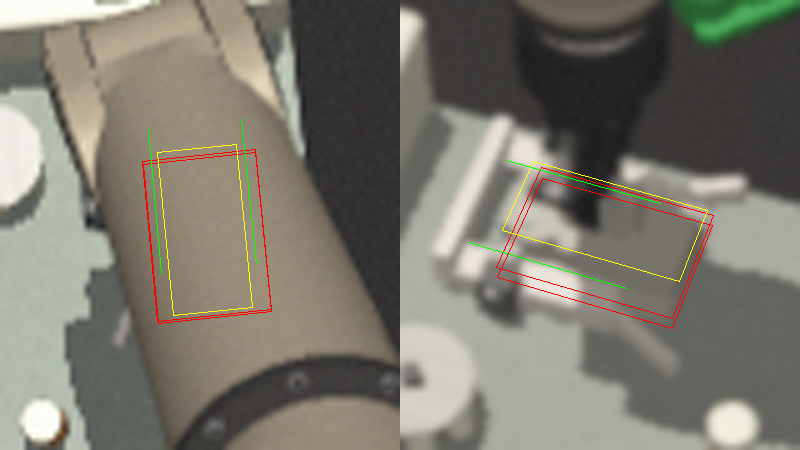

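The cassette is in the channel and aligned with it, and its nose is at the detents. The force has dropped, so I'll keep pushing.

Request:
{"method": "play_rows", "body": {
  "commands": [
    [[1,0.02,0,-0.002,0],[1,0.04,0,-0.002,0],[1,0.055,0,-0.002,0],[1,0.07,0,-0.002,0],[1,0.07,0,-0.002,0]]
  ]
}}

```text
clock: 8.73
tcp_pos: [0.5946, 0.0967, 0.0476]
orientation: [3.136, 0.191, -0.001]
contact_force: [-1.4, -0.7, -2.3]
grip_width: 0.0133
gripper_force: 59.8
```

```bash
python3 go.py .593 .0963 .0465 .1225
```

```text
clk 8.73 tcp [0.5946 0.0967 0.0476] yaw 0.1218 tilt [-0.001 -0.    -1.   ] F [-1.4 -0.7 -2.3] w 0.0133
shift [-0.0083  0.0009  0.0053] turn -0.0004
```

Request:
{"method": "play_rows", "body": {
  "commands": [
    [[1,0.015,0,0,0],[1,0.03,0,0,0],[1,0.03,0,0,0],[1,0.03,0,0,0]]
  ]
}}

```text
clock: 9.07
tcp_pos: [0.5947, 0.0967, 0.0472]
orientation: [3.134, 0.192, -0.019]
contact_force: [-19.0, -3.0, 13.1]
grip_width: 0.0127
gripper_force: 62.1
```

```bash
python3 go.py .593 .0963 .0465 .1225
```

```text
clk 9.07 tcp [0.5947 0.0967 0.0472] yaw 0.1221 tilt [-0.012 -0.003 -1.   ] F [-19.   -3.   13.1] w 0.0127
shift [-0.0088  0.0007  0.0038] turn -0.0003
```

Request:
{"method": "play_rows", "body": {
  "commands": [
    [[1,-0.027,0,0,0],[1,-0.027,0,0,0],[-0.3,-0.027,0,0,0],[-0.3,-0.027,0,0,0],[-0.3,-0.027,0,0,0],[-0.3,-0.027,0,0,0],[-0.3,-0.027,0,-0.2,0],[-0.3,-0.027,0,-0.4,0],[-0.3,-0.027,0,-0.6,0],[-0.3,-0.027,0,-0.6,0]]
  ]
}}

```text
clock: 9.9
tcp_pos: [0.6007, 0.098, 0.1765]
orientation: [-3.133, -0.19, -0.022]
contact_force: [1.1, -0.2, 0.4]
grip_width: 0.0555
gripper_force: 0.0
```

```bash
python3 go.py .5 .19 .17 .1225
```

```text
clk 9.9 tcp [0.6007 0.098  0.1765] yaw 0.1214 tilt [ 0.014  0.003 -1.   ] F [ 1.1 -0.2  0.4] w 0.0555
shift [-0.4445 -0.5175  0.027 ] turn -0.0007
```

```bash
cat > gp.py <<'E'
from go import *; from fit import T
import sys
x,y,z=map(float,sys.argv[1:4]); yaw=float(sys.argv[4]) if len(sys.argv)>4 else .1225
P=T([.5725,.1646,.1225],[x,y,z])[0]; go(*P,yaw)
o=get_obs(); d=o["tcp_pos"][:2]-[.5725,.1646]; c,s=np.cos(.1225),np.sin(.1225); print("pump mm",np.round([1e3*(c*d[0]+s*d[1]),1e3*(-s*d[0]+c*d[1])],1))
E
python3 gp.py -25 70 120
```

```text
clk 9.9 tcp [0.6007 0.098  0.1765] yaw 0.1214 tilt [ 0.014  0.003 -1.   ] F [ 1.1 -0.2  0.4] w 0.0555
shift [-0.229  -0.6969  0.2803] turn -0.0007
pump mm [ 19.9 -69.5]
```

Request:
{"method": "play_rows", "body": {
  "commands": [
    [[1,-0.05,-0.15,0,0],[1,-0.1,-0.3,0,0],[1,-0.15,-0.45,0,0],[1,-0.2,-0.6,0.1,0],[1,-0.2,-0.69,0.25,0],[1,-0.2,-0.69,0.28,0],[1,-0.2,-0.69,0.28,0],[1,-0.2,-0.69,0.28,0]]
  ],
  "grip_force": 60
}}

```text
clock: 10.57
tcp_pos: [0.5395, 0.2278, 0.1119]
orientation: [3.135, 0.19, -0.0]
contact_force: [0.7, -0.1, 0.1]
grip_width: -0.0001
gripper_force: 0.0
```

```bash
python3 gp.py -25 70 50
python3 - <<'E'
from fit import *
f=viewer.grab_frame("side"); im=f["pixels"][200:360,160:340,::-1]; s=4.4
b=cv2.resize(im,None,fx=s,fy=s*1,interpolation=cv2.INTER_CUBIC)[:600]
pp=[.5725,.1646,.1225]
def dr(P,col): cv2.polylines(b,[((proj(f,T(pp,P))+.5-[160,200])*s).astype(np.int32)],True,col,1)
dr([[-40,-105,18],[60,-105,18],[60,-35,18],[-40,-35,18]],(0,0,255))
dr([[-40,-94,38],[60,-94,38],[60,-46,38],[-40,-46,38]],(0,255,255))
dr([[-25,115,30],[-25,115,83]],(0,255,0))
cv2.imwrite("pics/b1.png",b)
E
```

```text
clk 10.57 tcp [0.5395 0.2278 0.1119] yaw 0.1209 tilt [-0.    -0.001 -1.   ] F [ 0.7 -0.1  0.1] w -0.0001
shift [ 2.000e-04 -1.630e-02  3.093e-01] turn -0.001
pump mm [-25.   66.8]
```

View pics/b1.png

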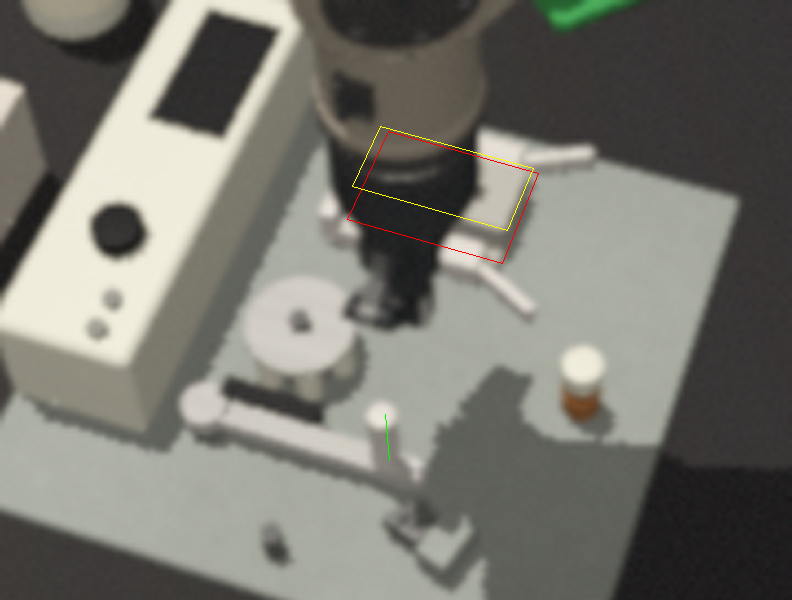

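The side view shows the cassette's rear end at (530,170), which matches the predicted home outline. The post top at (382,408) is within about 3 mm of where I predicted it. I'll descend and push.

Request:
{"method": "play_rows", "body": {
  "commands": [
    [[1,0,0,0.15,0],[1,0,0,0.3,0],[1,0,0,0.3,0],[1,0,-0.05,0.3,0],[1,0,-0.1,0.3,0],[1,0,-0.12,0.3,0],[1,0.01,-0.15,0.3,0],[1,0.015,-0.18,0.3,0],[1,0.02,-0.21,0.3,0],[1,0.03,-0.24,0.3,0],[1,0.035,-0.26,0.3,0],[1,0.035,-0.26,0.3,0]]
  ]
}}

```text
clock: 11.62
tcp_pos: [0.5416, 0.279, 0.0536]
orientation: [3.133, 0.188, 0.004]
contact_force: [0.9, -7.6, 4.8]
grip_width: -0.0
gripper_force: 4.0
```

```bash
python3 gp.py -13.6 141.3 50
```

```text
clk 11.62 tcp [0.5416 0.279  0.0536] yaw 0.1199 tilt [ 0.003 -0.003 -1.   ] F [ 0.9 -7.6  4.8] w -0.0
shift [ 0.0149 -0.12    0.0178] turn -0.0017
pump mm [-16.6 117.3]
```

Request:
{"method": "play_rows", "body": {
  "commands": [
    [[1,0.0,-0.03,0,0],[1,0.005,-0.06,0,0],[1,0.01,-0.085,0,0],[1,0.015,-0.11,0,0],[1,0.015,-0.125,0,0],[1,0.015,-0.125,0,0],[1,0.015,-0.125,0,0]]
  ]
}}

```text
clock: 12.2
tcp_pos: [0.5411, 0.3049, 0.0535]
orientation: [3.134, 0.189, 0.003]
contact_force: [0.8, -7.0, 4.7]
grip_width: -0.0001
gripper_force: 3.7
```

```bash
python3 gp.py -13.6 141.3 50
python3 - <<'E'
from fit import *
pp=[.5725,.1646,.1225]; out=[]
for n in("side","top"):
    f=viewer.grab_frame(n); q=proj(f,T(pp,[0,140,40]))[0].astype(int); x0,y0=q[0]-40,q[1]-45; s=5
    b=cv2.resize(f["pixels"][y0:y0+90,x0:x0+80,::-1],None,fx=s,fy=s,interpolation=cv2.INTER_CUBIC)
    def dr(P,col): cv2.polylines(b,[((proj(f,T(pp,P))+.5-[x0,y0])*s).astype(np.int32)],False,col,1)
    for th,col in((.32,(0,0,255)),(.46,(0,255,0)),(.6,(255,0,0))):
        c,si=np.cos(th),np.sin(th); dr([[85,115,30],[85-110*c,115+110*si,30],[85-110*c,115+110*si,83]],col)
    out.append(b)
cv2.imwrite("pics/c1.png",np.hstack(out))
E
```

```text
clk 12.2 tcp [0.5411 0.3049 0.0535] yaw 0.1203 tilt [ 0.002 -0.002 -1.   ] F [ 0.8 -7.   4.7] w -0.0001
shift [0.0021 0.0088 0.0175] turn -0.0014
pump mm [-14.  143.1]
```

View pics/c1.png

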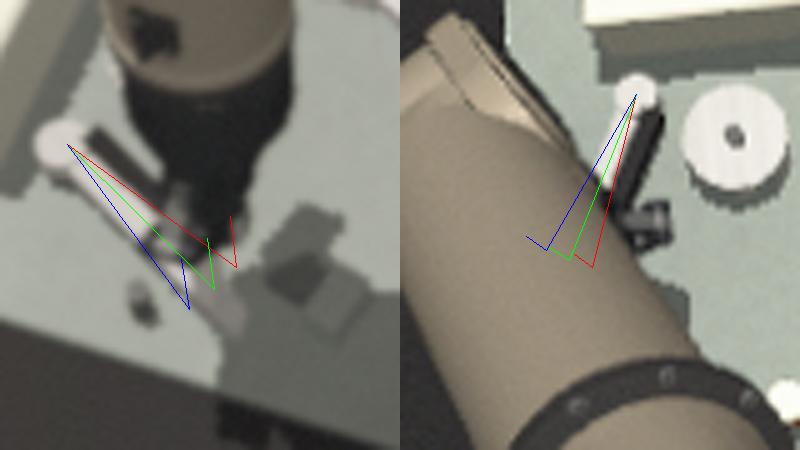

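The arm bar now lies along the 0.46 rad line, with its end at about (235,320). That is well past the pawl and short of the hard stop, with a steady push of about 7 N. Handing in.

```bash
python3 -c "
from bench import r
print(r.hand_in())"
```

```text
the job is handed in; nothing more can be done
None
```

I handed the job in at about 12 s: the cassette is home in the channel and released, and the closed gripper is holding the tensioner post at about 0.47 rad, past the pawl. I judged the cassette home from the force drop, the firm stop and the camera view (the detent joints were not read), and the tensioner angle is a camera estimate.

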